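# Set out the leaving-home things on the hallway shelf

### The arm

A 7-joint arm with a two-finger parallel gripper is mounted at the origin on the work surface. World frame = base frame: x ahead of the robot, y to its left, z up, the work surface at z = 0. Lengths are in m, angles in rad, forces in N, time in s.
With the tool pointing down it reaches from about 0.425 to 0.875 m from the base axis. Payload 9.9 kg.
Tool frame: the origin (TCP) lies midway between the tips of the shut fingers; the grasp point (between the pads) lies 19 mm behind it; z points along the fingers, y is the line along which they close (so a half turn about z gives the same grasp; the last joint's range is limited). The gripper opens to 85 mm and grips with 20 to 120 N. Pads are 22 mm wide; open, the fingers measure 114 mm over their backs; the gripper's body (76 mm by 85 mm) begins 54 mm behind the grasp point. The pads swing forward as they close: fully open they stand 13 mm farther back than shut.
Start: joints at [1.186, 0.576, 0.025, 1.437, -0.015, 1.129, -0.057], TCP at [0.2, -0.645, 0.231] pointing down, gripper open.
Joint ranges: [-2.76, 2.76], [-0.34, 2.15], [-1.52, 1.57], [0.19, 2.46], [-1.09, 4.23], [0.17, 1.99], [-2.82, 2.82]. Speed limits (rad/s): [2.22, 2.22, 3.01, 3.01, 3.14, 3.14, 3.14].

### API

Orientations are given as a unit quaternion [x, y, z, w].
In Python, from cell import bot gives the robot as it stands. Calls block until the motion is done:
- bot.reach(position, orientation): joint-space move of the TCP to a pose.
- bot.movel(position, feed=0.15, frame=None, force_limit=None): straight line of the TCP; frame=None keeps the orientation; feed is the mean speed in m/s. With force_limit (N) it stops when the force on the tool has changed by that much, and returns True; else False.
- bot.move_j(angles): joint-space move.
- bot.gripper_to(opening, f_grip=None): finger opening in m; f_grip is the grip in N (None keeps the last); returns when the fingers have stopped.
- bot.hold(seconds).
- bot.solve_ik(position, orientation): joint angles nearest the present ones, or None.
- bot.read_camera(name): name is "side" or "top" or "wrist"; returns the picture (384x512x3 uint8, red, green, blue); there is no depth.
- bot.get_calibration(name): a dict with "K" (3x3 intrinsics, pixels), "rvec" (rotation vector, rad) and "tvec" (3), from world to camera coordinates, as OpenCV has them. Camera axes: x right, y down, z forward; pixel columns grow to the right and rows downward; lengths in m; the calibration is good to about 2 mm. A picture is of the moment at which its call begins: read the wrist's pose just before it. get_calibration takes no time and is no camera call; for the wrist camera it gives the pose at the moment of the call.
A pose or a line that the arm cannot do raises bot.PlanningError and nothing moves.
- bot.sign_off(): hands the job in; it is judged then, once.
Trained networks look in the newest picture that a camera, given by its name, has taken for a name from the list of things; names that differ only in an ending like _2 or _b are one class to them, and where a whole thing is asked for, a point or a joint stands for the part that bears it (a point fixed in the world has none). Each returns a list of dicts, best first, with "score" (0 to 1); they miss things now and then, are a little off and sometimes report something else, mostly with a low value. They report only what shows in the picture. A call takes as long as a camera call. They do not tell look-alikes from the thing itself.
- bot.search_frame(camera, name): "location" ([x, y, z] in m, in world coordinates, good to about 4 mm: the middle of the surface that is visible of it).
- bot.silhouettes(camera, name): "region" (384x512 bool, what is visible of it).
Readings, each from a call of its own:
- bot.current_clock(): time.
- bot.current_q(): joint angles.
- bot.current_qvel(): joint speeds.
- bot.current_joint_efforts(): joint torques, N m.
- bot.current_eef_pos(): TCP position.
- bot.current_eef_rot(): TCP orientation.
- bot.current_wrist_force(): force on the tool from outside, world axes, zero at the start.
- bot.current_moment(): the same for the moment, N m.
- bot.current_width(): finger opening in m.
- bot.current_grip_force(): force on a finger pad.
Only numpy, scipy, OpenCV 4.12 (cv2) and the standard library are available. Lean on these libraries where they do the work, as an engineer would, in place of code of your own. Each camera call takes 0.05 s, during which the arm holds its last target. There are 200 camera calls.

### The job

Set the things out on the hallway shelf, seen from the robot and square to the wooden runner: the red bike light on the runner midway between the blue key bowl and the plant pot, the yellow tin on the shelf straight behind the bowl (the side away from the robot), and the folded reading glasses on the shelf straight in front of the pot (the robot's side). The tin and the glasses each lie with their long side parallel to the runner and a gap of about 3 cm to the bowl or pot; only once the tin stands there, lay the carabiner with its keys flat and centred on top of it. Let go of everything at the end, and leave the padlock, the torch and the tape measure where they are.

Things in the scene. Friction and masses are not known exactly. Their poses are not given: they have to be found in the camera images.
- runner: Flat wooden runner board fixed on the white shelf (the shelf's top is at height 0), 110 (x) x 340 (y) x 6 mm. Origin at the centre of its underside. Its y axis runs along its long side, to the robot's left; its x axis points away from the robot, give or take 12 degrees of yaw. The bowl and the pot are fixed on it, one 110 mm to each side of its centre; which of them is left varies.
- bowl: Blue glazed round key bowl, empty, fixed on the runner: 100 mm across the rim (radius 50), 45 mm high. Origin at the centre of its underside, 6 mm above the shelf; its axes are parallel to the runner's (x = behind, y = left).
- pot: Round terracotta plant pot with a small green succulent, fixed on the runner: 80 mm across the rim (radius 40), 55 mm high, 71 mm with the plant. Origin at the centre of its underside, 6 mm above the shelf; its axes are parallel to the runner's (x = behind, y = left).
- bike_light: Red plastic bike light, loose: block 62 (x) x 36 (y) x 30 mm high with a clear round lens at its -x end and a black button on top. Origin at the centre of its underside. Gripped across its 36 mm width (y). May lie either way round on the runner; its length along the runner leaves most room for the fingers.
- tin: Small closed yellow tin box with a thin dark line round it, loose: 48 (x) x 66 (y, long side) x 22 mm high, flat top. Origin at the centre of its underside. Can be gripped across the 66 mm (y) or the 48 mm (x). Placed behind the bowl with a 30 mm gap its origin is 104 mm from the bowl's.
- carabiner: Aluminium oval carabiner with two brass keys lying fixed inside the loop, loose, lying flat: 76 (x) x 42 (y) x 9 mm high. Origin at the centre of its underside. Gripped across its two straight sides, 42 mm (y), with the fingertips 2 to 4 mm above what it lies on. Any direction on the tin is fine.
- glasses: Folded black reading glasses, loose, lenses flat on the shelf (5 mm high, 42 mm in x), 130 mm long in y. The folded temples run along y as one ridge 10 mm wide in x, 12 to 22 mm above the underside: grip it over the origin, closing along x. Origin at the centre of the underside. With a 30 mm gap it is 91 mm from the pot's; open only part way there. May lie either way round.
- padlock: Small brass padlock lying flat, loose, 52 x 36 x 18 mm, in front of the runner's middle; not to be moved. Origin at its underside, near its middle.
- torch: Small black torch lying loose, pointing towards the runner, 84 (x) x 24 (y) x 24 mm, behind the runner's middle; not to be moved. Origin at the centre of its underside.
- tape: Orange tape measure lying loose, 55 x 60 x 30 mm, at the right far side; not to be moved. Origin at the centre of its underside.
There are look-alikes about, which are no part of the job. Of the things that look like the bike_light, the larger one is meant.

How it is judged:
By the outcome, as a careful person would: the job done as asked, in the order asked, and still so for the second after the job is handed in, with the robot touching nothing.
It also fails if it takes over 112 s, if anything falls off the work surface, if the arm or the gripper's body presses on something with over 40 N, if the wrist force passes 120 N, or if a joint passes its speed limit or range.

## Working session

There is one attempt and no reset: what is moved stays moved. The work goes in short steps, each a Python script; the robot and the scene stay as the last script left them, time stands still between calls to the robot, and variables do not carry over. Pictures are saved under pics/ and viewed, at most 14 in all, crops included, and the job is handed in when it is done.

```bash
ls; mkdir -p pics
python3 - <<'E'
from cell import bot
import cv2
for c in ("top","side"):
    im=bot.read_camera(c); cv2.imwrite(f"pics/{c}0.png",cv2.resize(im[:,:,::-1],(800,600),interpolation=cv2.INTER_CUBIC))
    k=bot.get_calibration(c); print(c,k)
    for n in "runner bowl pot bike_light tin carabiner glasses padlock torch tape".split():
        print(n,[(d['score'].__round__(2),[round(float(v),3) for v in d['location']]) for d in bot.search_frame(c,n)])
print(bot.current_clock(),bot.current_eef_rot())
E
```

```text
pics
top {'K': array([[454.88761051,   0.        , 256.53805847],
       [  0.        , 454.88761051, 189.53048619],
       [  0.        ,   0.        ,   1.        ]]), 'rvec': array([ 2.13587639, -2.09670056,  0.21841254]), 'tvec': array([-0.01155031,  0.5712291 ,  1.07485339])}
runner [(0.79, [0.559, 0.049, 0.004])]
bowl [(0.6, [0.581, -0.074, 0.032])]
pot [(0.73, [0.563, 0.144, 0.062])]
bike_light [(0.81, [0.446, 0.319, 0.026]), (0.49, [0.36, 0.335, 0.02]), (0.28, [0.58, -0.076, 0.03])]
tin [(0.63, [0.445, -0.32, 0.018])]
carabiner [(0.71, [0.593, 0.344, 0.011])]
glasses [(0.79, [0.589, -0.353, 0.003])]
padlock [(0.76, [0.46, 0.035, 0.023])]
torch [(0.78, [0.689, 0.047, 0.019])]
tape [(0.86, [0.73, -0.26, 0.032])]
side {'K': array([[357.57399065,   0.        , 259.92747286],
       [  0.        , 357.57399065, 190.40069289],
       [  0.        ,   0.        ,   1.        ]]), 'rvec': array([ 0.8684237 , -2.45148558,  1.18215042]), 'tvec': array([0.40808916, 0.23703544, 0.65828196])}
runner [(0.94, [0.55, 0.057, 0.007]), (0.34, [0.454, 0.039, 0.015])]
bowl [(0.94, [0.585, -0.084, 0.039])]
pot [(0.96, [0.556, 0.16, 0.06])]
bike_light [(0.58, [0.44, 0.327, 0.028]), (0.56, [0.358, 0.34, 0.021]), (0.21, [0.591, 0.348, 0.01])]
tin [(0.85, [0.439, -0.307, 0.02])]
carabiner [(0.93, [0.594, 0.347, 0.009])]
glasses [(0.52, [0.59, -0.337, 0.007])]
padlock [(0.67, [0.584, -0.081, 0.036]), (0.47, [0.453, 0.035, 0.016])]
torch [(0.78, [0.685, 0.049, 0.016])]
tape [(0.69, [0.716, -0.246, 0.025])]
1.1 [ 9.88713011e-01  1.49821837e-01  1.72158974e-06 -6.43199337e-07]
```

View pics/top0.png

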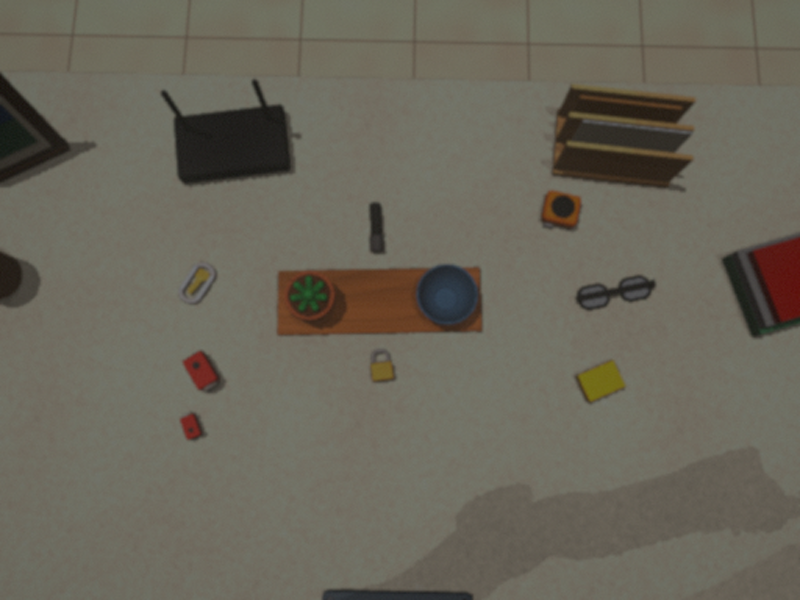

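View pics/side0.png

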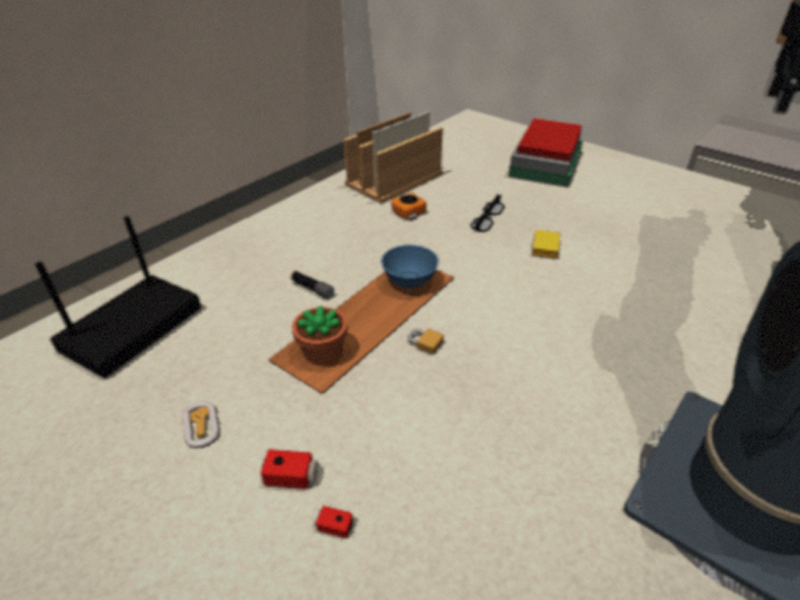

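Candidates for the bike light in the top view are the large red block (202,371), the small red one (191,426) and the red book (780,270). The larger block at (202,371) fits the description. The other things each appear once: carabiner (198,283), glasses (615,290), tin (600,380), pot on the left (312,295), bowl on the right (448,295), padlock (381,367), torch (376,228) and tape (562,208).

Next I fit poses from the silhouettes by matching convex-hull support functions.

```bash
cat > h.py <<'E'
from cell import bot
import numpy as np, cv2
from scipy.optimize import least_squares
TH=np.linspace(0,2*np.pi,72,endpoint=False); D=np.c_[np.cos(TH),np.sin(TH)]
def box(a,b,h,z0=0): return np.array([[sx*a/2,sy*b/2,z] for sx in(-1,1) for sy in(-1,1) for z in(z0,h)])
def ring(r,z,y0=0,x0=0): return np.c_[x0+r*np.cos(TH),y0+r*np.sin(TH),0*TH+z]
M=dict(runner=box(.11,.34,.006), tin=box(.048,.066,.022), bike_light=box(.062,.036,.03),
 carabiner=np.vstack([ring(.021,z,0,x) for z in(0,.009) for x in(-.017,.017)]),
 glasses=np.vstack([ring(.021,z,y) for z in(0,.005) for y in(-.044,.044)]),
 torch=box(.084,.024,.024), padlock=box(.052,.036,.018), tape=box(.055,.06,.03))
M['bowl']=ring(.05,.051); M['pot']=ring(.04,.061)
G=dict(bike_light=(.443,.323),tin=(.442,-.313),carabiner=(.593,.345),glasses=(.589,-.345),runner=(.565,.04),padlock=(.455,.035),torch=(.688,.048),tape=(.725,-.255),bowl=(.58,-.076),pot=(.56,.15))
def proj(k,P): return cv2.projectPoints(np.asarray(P,float),k['rvec'],k['tvec'],k['K'],None)[0][:,0]
def T(p,P): c,s=np.cos(p[2]),np.sin(p[2]); return np.c_[c*P[:,0]-s*P[:,1]+p[0],s*P[:,0]+c*P[:,1]+p[1],P[:,2]]
def mask(cam,n,guess,z,k,tol=40):
    best=None
    g=proj(k,[[guess[0],guess[1],z]])[0]
    for d in bot.silhouettes(cam,n):
        m=d['region'].astype(np.uint8); nn,l,st,ce=cv2.connectedComponentsWithStats(m)
        if nn<2: continue
        m=np.isin(l,[i for i in range(1,nn) if st[i,4]>25]) if n=='runner' or n=='glasses' else l==1+np.argmax(st[1:,4])
        if not m.any(): continue
        yx=np.argwhere(m); e=np.linalg.norm(yx.mean(0)[::-1]-g)
        if e<tol and (best is None or e<best[0]): best=(e,m)
    return None if best is None else best[1]
def fit(n,cams,guess=None,yaws=(-1.2,-.6,0,.6,1.2),z0=0,tol=40):
    """cams: list of names; returns [x,y,yaw], rms px"""
    P=M[n]+[0,0,z0]; guess=G[n] if guess is None else guess; obs=[]
    for c in cams:
        k=bot.get_calibration(c); bot.read_camera(c)
        m=mask(c,n,guess,P[:,2].max(),k,tol)
        if m is None: print('no mask',n,c); continue
        if m[0].any() or m[-1].any() or m[:,0].any() or m[:,-1].any(): print('cut',n,c)
        obs.append((k,(np.argwhere(m)[:,::-1]@D.T).max(0)+.5))
    if not obs: return None,99
    f=lambda p: np.concatenate([(proj(k,T(p,P))@D.T).max(0)-h for k,h in obs])
    r=min((least_squares(f,[*guess[:2],y],x_scale=[.01,.01,.2],diff_step=1e-4,loss='soft_l1') for y in yaws),key=lambda r:r.cost)
    return r.x, np.sqrt(np.mean(f(r.x)**2))
def quat(psi): return [float(np.cos(psi/2)),float(np.sin(psi/2)),0.,0.]
def psi_for(theta,pos):
    """tool yaw such that fingers close along world angle theta; least joint travel, j7 off its stops"""
    q0=bot.current_q(); c=[]
    for k in range(-2,3):
        psi=(theta-np.pi/2+k*np.pi+np.pi)%(2*np.pi)-np.pi
        q=bot.solve_ik(list(pos),quat(psi))
        if q is not None: c.append((np.abs(np.array(q)-q0).max(),psi))
    return min(c)[1]
E
python3 - <<'E'
from h import *
for n in M:
    y=(0,) if n in('bowl','pot','runner') else (-1.2,-.6,0,.6,1.2)
    for c in (['top'],['side'],['top','side']):
        p,e=fit(n,c,yaws=y)
        if p is not None: print(n,c,p.round(4),round(e,2))
E
```

```text
runner ['top'] [0.5747 0.0361 0.0329] 0.77
runner ['side'] [0.5733 0.039  0.0546] 2.93
runner ['top', 'side'] [0.5734 0.0366 0.0425] 2.09
tin ['top'] [ 0.4466 -0.3256  0.4386] 0.75
tin ['side'] [ 0.4449 -0.3237  0.4355] 1.17
tin ['top', 'side'] [ 0.4464 -0.3263  0.4545] 0.85
bike_light ['top'] [0.45   0.3182 0.5564] 1.62
bike_light ['side'] [ 0.4462  0.3219 -2.6194] 2.06
bike_light ['top', 'side'] [0.4488 0.3198 0.5738] 2.15
carabiner ['top'] [ 0.5999  0.3419 -0.5109] 0.29
carabiner ['side'] [0.5968 0.345  2.6336] 0.51
carabiner ['top', 'side'] [ 0.5973  0.345  -0.5249] 0.88
glasses ['top'] [ 0.5978 -0.3592  0.2087] 0.61
glasses ['side'] [ 0.5958 -0.3551  0.2223] 1.52
glasses ['top', 'side'] [ 0.597  -0.3592  0.2102] 1.44
torch ['top'] [0.6978 0.0441 0.0644] 1.47
torch ['side'] [ 0.6966  0.0459 -0.0822] 2.05
torch ['top', 'side'] [0.6994 0.0452 0.0599] 1.17
padlock ['top'] [0.4664 0.0287 0.0769] 1.2
padlock ['side'] [ 0.4631  0.0298 -0.1592] 1.76
padlock ['top', 'side'] [0.4635 0.0293 0.0067] 1.99
tape ['top'] [ 0.736  -0.2685 -0.1005] 1.59
tape ['side'] [ 0.7334 -0.2643  1.138 ] 1.55
tape ['top', 'side'] [ 0.7358 -0.2679 -0.0163] 1.57
bowl ['top'] [ 0.5792 -0.074   0.1835] 0.2
bowl ['side'] [ 0.5712 -0.0636 -0.6729] 2.3
bowl ['top', 'side'] [ 0.5784 -0.0729 -0.0202] 2.09
pot ['top'] [0.5694 0.1455 0.3857] 0.22
pot ['side'] [0.5529 0.1611 0.7176] 4.18
pot ['top', 'side'] [ 0.569   0.1466 -0.3168] 5.1
```

Run:
```python
from h import *
im=bot.read_camera('top')[210:295,95:165]; cv2.imwrite('pics/lightcrop.png',cv2.resize(im[:,:,::-1],None,fx=6,fy=6,interpolation=cv2.INTER_CUBIC))
k=bot.get_calibration('wrist'); R=cv2.Rodrigues(k['rvec'])[0]; C=-R.T@k['tvec'];print(C,R[2],bot.current_eef_pos(),k['K'][0,0])
print(bot.current_clock())
```

```text
[ 0.2671121  -0.62369105  0.37513745] [-0.26675557 -0.08328884 -0.96015855] [ 0.19996553 -0.64469562  0.23129103] 291.76037258682675
5.15
```

View pics/lightcrop.png

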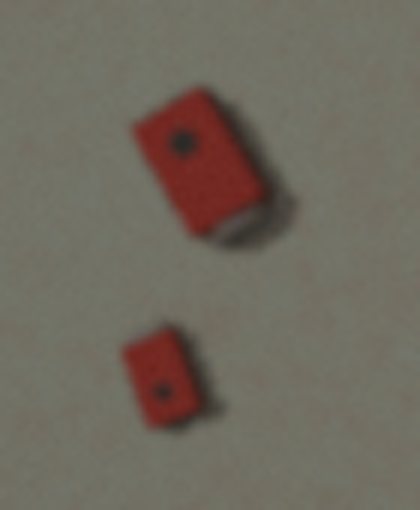

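The crop shows the large light, with its black button at (182,143) and grey lens at (235,225). The small look-alike is at (160,380), so I'm taking the large one. I start with the tin, using the wrist camera, and touch off the fingertips on the shelf there.

Run:
```python
from h import *
x,y,yaw=.446,-.325,.44
th=yaw+np.pi/2
pos=[x-.03,y,.20]; psi=psi_for(th,pos); print('psi',psi)
bot.reach(pos,quat(psi))
p,e=fit('tin',['wrist'],(x,y),tol=80); print('tin',p.round(4),e)
p2,e2=fit('glasses',['wrist'],tol=80); print('gl',p2,e2)
cv2.imwrite('pics/w1.png',bot.read_camera('wrist')[:,:,::-1]); print(bot.current_clock())
```

```text
psi 0.43999999999999995
tin [ 0.444  -0.3224  0.4279] 0.43202083450425627
cut glasses wrist
gl [ 0.59256531 -0.35672629  0.24196657] 3.1651477382670947
6.8417
```

View pics/w1.png

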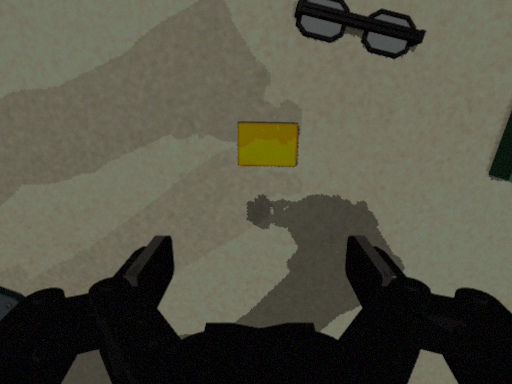

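The picture shows the tin at (268,144), with its long side along the finger axis and free shelf to its left. The glasses are at (360,25). I touch off the fingertips on that free shelf, then take the tin.

Run:
```python
from h import *
q=quat(.428)
bot.gripper_to(.043,20)
bot.reach([.46,-.21,.03],q); h=bot.movel([.46,-.21,-.02],feed=.03,force_limit=6); z1=bot.current_eef_pos()[2]
print(h,z1,bot.current_width(),bot.current_wrist_force())
bot.movel([.46,-.21,.03],feed=.15)
bot.gripper_to(.068); h=bot.movel([.46,-.21,-.02],feed=.04,force_limit=6); print(h,bot.current_eef_pos()[2],bot.current_width())
bot.movel([.46,-.21,.05],feed=.2); bot.gripper_to(.085)
print(bot.current_clock())
```

```text
True -0.0018001493949095053 0.042933135873883026 [-0.2441847   0.60394749 11.15620638]
True -0.007037948097433813 0.06797633220803959
11.6
```

Run:
```python
from h import *
q=quat(.428)
x,y=.4445,-.323
bot.reach([x,y,.05],q); bot.movel([x,y,-.001],feed=.08,force_limit=10)
bot.gripper_to(.055,35); print('w',bot.current_width(),bot.current_grip_force(),bot.current_eef_pos())
bot.movel([x,y,.15],feed=.25)
bot.reach([.50,.036,.27],quat(.04))
print('w',bot.current_width())
for n in ('runner','bowl','pot','torch','padlock'):
    p,e=fit(n,['wrist'],tol=60,yaws=(0,)); print(n,None if p is None else p.round(4),round(e,2))
cv2.imwrite('pics/w2.png',bot.read_camera('wrist')[:,:,::-1]); print(bot.current_clock())
```

```text
w 0.06537320089692579 39.14841413497925 [ 4.44773141e-01 -3.23203630e-01 -2.86986564e-04]
w 0.06490095329121057
runner [0.5699 0.0388 0.0381] 0.78
bowl [ 0.575  -0.0713 -0.0044] 0.36
pot [0.5664 0.1477 0.18  ] 0.75
cut torch wrist
torch [0.645  0.044  0.0396] 21.74
padlock [0.461  0.0335 0.122 ] 2.59
15.9667
```

View pics/w2.png

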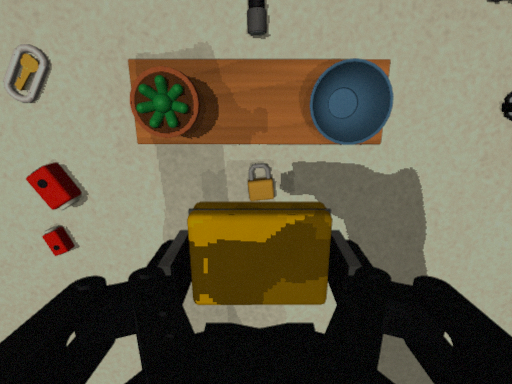

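The picture shows the runner with the pot at (165,103) and the bowl at (350,102). The tin is held squarely between the fingers. I use the held tin to check the wrist camera's bias before placing.

Run:
```python
from h import *
t=bot.current_eef_pos(); print(t)
p,e=fit('tin',['wrist'],(.5,.036),yaws=(0,.04),z0=t[2],tol=90); print(p,e)
p,e=fit('tin',['top'],(.5,.036),yaws=(0,.04),z0=t[2],tol=90); print(p,e)
```

```text
[0.5000327  0.03593364 0.27001523]
[0.49786965 0.03576362 0.04024558] 2.899960307599522
no mask tin top
None 99
```

Run:
```python
from h import *
q=quat(.0385); x,y=.681,-.0685
bot.reach([x,y,.12],q); bot.movel([x,y,.03],feed=.2); h=bot.movel([x,y,-.001],feed=.05,force_limit=6); print(h,bot.current_eef_pos())
bot.gripper_to(.085); bot.movel([x,y,.12],feed=.25)
bot.reach([.58,-.02,.27],q)
for n,g in (('tin',(x,y)),('bowl',None),('pot',None),('runner',None)):
    p,e=fit(n,['wrist'],g,tol=60,yaws=(0,)); print(n,None if p is None else p.round(4),round(e,2))
for n,g in (('tin',(x,y)),('bowl',None),('pot',None)):
    p,e=fit(n,['top'],g,tol=60,yaws=(0,)); print(n,None if p is None else p.round(4),round(e,2))
cv2.imwrite('pics/w3.png',bot.read_camera('wrist')[:,:,::-1]); print(bot.current_clock())
```

```text
True [ 6.80405320e-01 -6.84280144e-02 -4.62420287e-04]
no mask tin wrist
tin None 99
bowl [ 0.5748 -0.0714  0.0355] 0.52
pot [ 0.5673  0.1467 -0.1337] 2.69
runner [0.5706 0.0387 0.039 ] 8.65
no mask tin top
tin None 99
no mask bowl top
bowl None 99
pot [0.5698 0.1439 0.1057] 0.34
20.8583
```

View pics/w3.png

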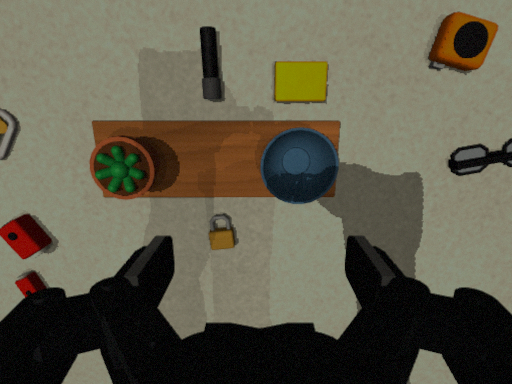

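The picture shows the tin at (301,81), behind the bowl at (300,165). The network missed it, so I measure it by colour.

```bash
cat >> h.py <<'E'
_mask=mask
def mask(cam,n,guess,z,k,tol=40):
    if n!='tin': return _mask(cam,n,guess,z,k,tol)
    hs=cv2.cvtColor(bot.read_camera(cam),cv2.COLOR_RGB2HSV); m=cv2.inRange(hs,(24,150,40),(34,255,255))
    nn,l,st,ce=cv2.connectedComponentsWithStats(m); g=proj(k,[[*guess[:2],z]])[0]
    c=[i for i in range(1,nn) if st[i,4]>150 and np.linalg.norm(ce[i]-g)<tol]
    return l==max(c,key=lambda i:st[i,4]) if c else None
def rel(p,b,yaw): c,s=np.cos(yaw),np.sin(yaw); d=np.array(p[:2])-b[:2]; return np.array([c*d[0]+s*d[1],-s*d[0]+c*d[1]])
E
python3 - <<'E'
from h import *
p,e=fit('tin',['wrist'],(.681,-.0685),yaws=(0,),tol=60); print(p,e)
b,eb=fit('bowl',['wrist'],yaws=(0,)); print(b,eb, rel(p,b,.0385), 'yawdiff',p[2]-.0385)
E
```

```text
[ 0.67850393 -0.06827045  0.03918284] 1.6856660923913107
[ 0.57466006 -0.07124573  0.21131326] 0.3763711010998758 [ 0.10388144 -0.00102393] yawdiff 0.0006828440465974431
```

The tin sits 103.9 mm behind the bowl, 1 mm off laterally and parallel. The wrist bias is about −2 mm in x. Next is the carabiner, viewing the light from the same place.

Run:
```python
from h import *
bot.reach([.47,.31,.20],quat(.04))
for n in ('carabiner','bike_light'):
    p,e=fit(n,['wrist'],tol=40); print(n,None if p is None else p.round(4),round(e,2))
cv2.imwrite('pics/w4.png',bot.read_camera('wrist')[:,:,::-1]); print(bot.current_clock())
```

```text
carabiner [ 0.5945  0.3446 -0.5266] 0.61
bike_light [ 0.4451  0.3224 -2.5442] 2.31
22.6417
```

View pics/w4.png

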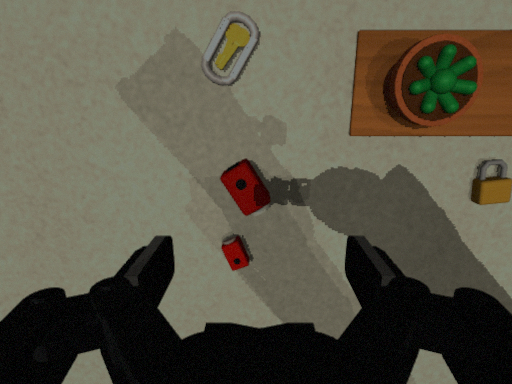

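The picture shows the carabiner at (231,48), the large light at (246,187) with its lens at (262,210), and the small look-alike at (235,252). Now I grasp the carabiner.

Run:
```python
from h import *
x,y,yaw=.5963,.3446,-.526
psi=psi_for(yaw+np.pi/2,[x,y,.06]); print(psi)
bot.gripper_to(.060)
bot.reach([x,y,.06],quat(psi)); bot.movel([x,y,.0012],feed=.06,force_limit=8)
print(bot.current_eef_pos()); bot.gripper_to(.034,30); print('w',bot.current_width(),bot.current_grip_force())
bot.movel([x,y,.10],feed=.15)
t=bot.current_eef_pos(); print(t)
p,e=fit('carabiner',['wrist'],(x,y),yaws=(yaw,),z0=t[2],tol=90); print(p,e)
print('w',bot.current_width(), psi_for(.0385,[.6804,-.0684,.12]))
cv2.imwrite('pics/w5.png',bot.read_camera('wrist')[:,:,::-1]); print(bot.current_clock())
```

```text
-0.5259999999999998
[0.59660411 0.34472949 0.00162218]
w 0.04100234358010743 30.565704703330994
[0.59566783 0.34429929 0.099005  ]
[ 0.59486101  0.34406237 -0.51503614] 1.6261949778285034
w 0.04107794861536699 -1.5322963267948966
26.2
```

View pics/w5.png

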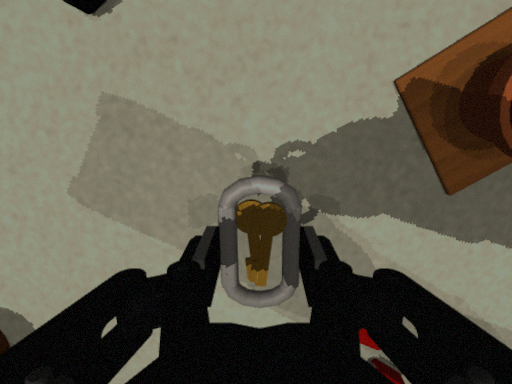

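The carabiner is held level and centred at (259,245), with its keys in it. I place it on the tin.

Run:
```python
from h import *
x,y=.6804,-.0678; q=quat(-1.5323)
bot.movel([.5963,.3446,.17],feed=.25)
bot.reach([x,y,.12],q); bot.movel([x,y,.04],feed=.15); print('w',bot.current_width())
h=bot.movel([x,y,.0225],feed=.03,force_limit=4); print(h,bot.current_eef_pos())
bot.gripper_to(.056); bot.movel([x,y,.13],feed=.15)
bot.reach([.57,-.02,.24],quat(.04))
p,e=fit('carabiner',['wrist'],(x,y),tol=60,z0=.022); print('car',None if p is None else p.round(4),e)
b,eb=fit('bowl',['wrist'],yaws=(0,)); print(b,eb)
cv2.imwrite('pics/w6.png',bot.read_camera('wrist')[:,:,::-1]); print(bot.current_clock())
```

```text
w 0.040935153218542485
True [ 0.68029845 -0.06768023  0.02385657]
car [ 0.6796 -0.0665 -1.5314] 0.6248662509606396
[ 0.57480776 -0.07117478 -0.02134749] 0.26854126577588483
31.9417
```

View pics/w6.png

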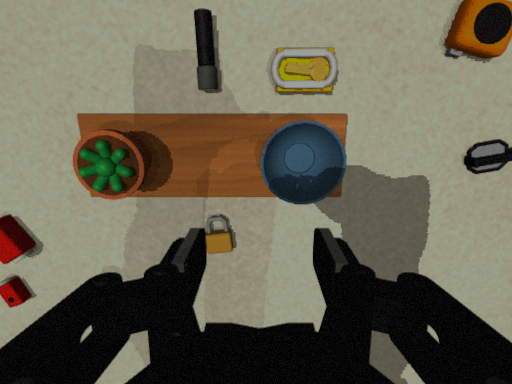

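The carabiner lies flat on the tin at (304,70), centred within about 2 mm. Now the light.

Run:
```python
from h import *
x,y,yaw=.447,.322,.57
bot.gripper_to(.062)
psi=psi_for(yaw+np.pi/2,[x,y,.08]); print(psi)
bot.reach([x,y,.08],quat(psi)); bot.movel([x,y,.006],feed=.08,force_limit=8)
bot.gripper_to(.028,40); print('w',bot.current_width(),bot.current_eef_pos())
bot.movel([x,y,.15],feed=.2)
t=bot.current_eef_pos()
p,e=fit('bike_light',['wrist'],(x,y),yaws=(yaw,),z0=t[2]-.006,tol=90); print(t,p,e)
print('w',bot.current_width(), psi_for(.0385,[.5725,.039,.12]))
cv2.imwrite('pics/w7.png',bot.read_camera('wrist')[:,:,::-1]); print(bot.current_clock())
```

```text
0.5699999999999998
w 0.0355556395523046 [0.44725752 0.32222546 0.00662443]
[0.44648099 0.32152264 0.14910666] [0.44362759 0.31982149 0.57092743] 7.970809919414535
w 0.03571909482861916 -1.5322963267948966
36.0917
```

View pics/w7.png

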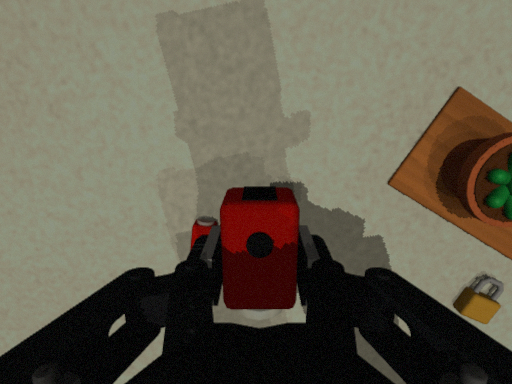

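The light is held squarely at (260,247). I place it on the runner's middle.

Run:
```python
from h import *
x,y=.5725,.039; q=quat(-1.5323)
bot.reach([x,y,.15],q); bot.movel([x,y,.03],feed=.2); h=bot.movel([x,y,.0105],feed=.04,force_limit=5); print(h,bot.current_eef_pos())
bot.gripper_to(.056); bot.movel([x,y,.15],feed=.25)
bot.reach([.47,.02,.24],quat(.0385))
p,e=fit('bike_light',['wrist'],(x,y),tol=40,z0=.006); print('light',None if p is None else p.round(4),e)
b,eb=fit('bowl',['wrist'],yaws=(0,)); print(b,eb)
po,eb=fit('pot',['wrist'],yaws=(0,)); print(po,eb)
print(rel(p,b,.0385), rel(p,po,.0385))
cv2.imwrite('pics/w8.png',bot.read_camera('wrist')[:,:,::-1]); print(bot.current_clock())
```

```text
True [0.57264587 0.03928344 0.01229804]
light [ 0.5712  0.04   -1.5187] 2.510292569807938
[ 0.57488485 -0.07119392  0.03936613] 0.38746916779819424
[ 0.56598346  0.14759081 -0.29293413] 1.0444859100926869
[0.00060335 0.11120642] [ 0.00107702 -0.10775881]
40.9833
```

View pics/w8.png

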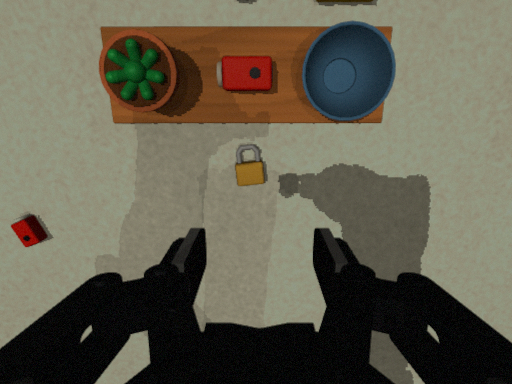

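The light is centred on the runner at (246,73). Now the glasses.

Run:
```python
from h import *
M['glasses']=np.vstack([M['glasses'],box(.01,.13,.022,.012)])
bot.gripper_to(.04)
bot.reach([.52,-.345,.20],quat(.21))
p,e=fit('glasses',['wrist'],(.596,-.357),tol=60,yaws=(.2,)); print(p,e)
p,e=fit('glasses',['top'],(.596,-.357),tol=60,yaws=(.2,)); print(p,e)
p,e=fit('glasses',['side'],(.596,-.357),tol=60,yaws=(.2,)); print(p,e)
print([psi_for(.21,[.597,-.357,.08])])
cv2.imwrite('pics/w9.png',bot.read_camera('wrist')[:,:,::-1]); print(bot.current_clock())
```

```text
[ 0.59276565 -0.35442514  0.21113881] 0.5347394893528742
[ 0.5973616  -0.3574645   0.21832199] 0.9039964849862377
[ 0.59341936 -0.35340578  0.22047373] 0.18275493995244094
[1.7807963267948965]
43.0167
```

View pics/w9.png

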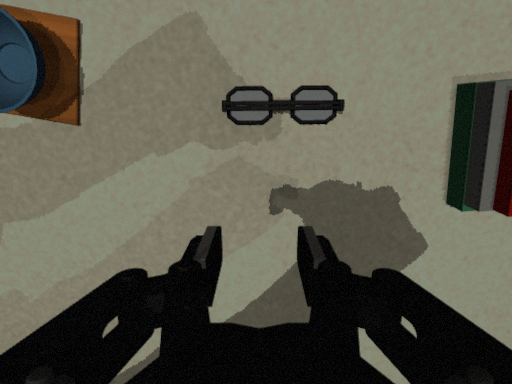

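Run:
```python
from h import *
M['glasses']=np.vstack([M['glasses'],box(.01,.13,.022,.012)])
x,y=.5948,-.354; q=quat(.214+np.pi/2)
bot.reach([x,y,.08],q); h=bot.movel([x,y,.0085],feed=.08,force_limit=6); print(h)
bot.gripper_to(.004,45); print('w',bot.current_width(),bot.current_grip_force(),bot.current_eef_pos())
bot.movel([x,y,.10],feed=.15); t=bot.current_eef_pos()
p,e=fit('glasses',['wrist'],(x,y),tol=120,yaws=(.214,),z0=t[2]-.0085); print(t,p,e)
print('w',bot.current_width(),psi_for(.0385,[.4775,.144,.15]))
cv2.imwrite('pics/w10.png',bot.read_camera('wrist')[:,:,::-1]); print(bot.current_clock())
```

```text
False
w 0.0084505983555788 45.449050068855286 [ 0.59520417 -0.35417221  0.00918709]
[ 0.59420197 -0.35367113  0.0990642 ] [ 0.59329146 -0.35171982  0.21683911] 13.495195099654527
w 0.008717225670393559 1.6092963267948965
46.4917
```

View pics/w10.png

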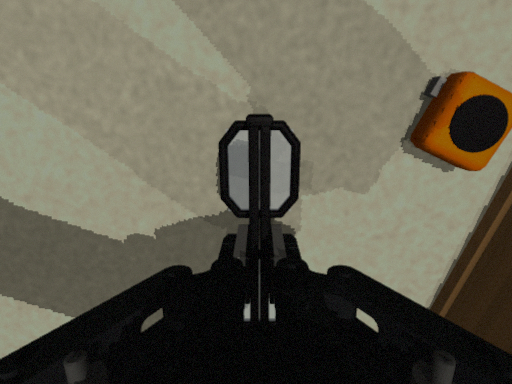

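The glasses are gripped at mid-ridge and straight in the fingers. I place them in front of the pot.

Run:
```python
from h import *
M['glasses']=np.vstack([M['glasses'],box(.01,.13,.022,.012)])
x,y=.4775,.144; q=quat(1.6093)
bot.movel([.5948,-.354,.2],feed=.3)
bot.reach([x,y,.2],q); bot.movel([x,y,.04],feed=.2); h=bot.movel([x,y,.006],feed=.04,force_limit=4); print(h,bot.current_eef_pos(),bot.current_width())
bot.gripper_to(.03); bot.movel([x,y,.2],feed=.25)
bot.reach([.43,.10,.27],quat(.0385))
p,e=fit('glasses',['wrist'],(x,y),tol=60,yaws=(.04,)); print(p,e)
po,eb=fit('pot',['wrist'],yaws=(0,)); print(po,eb)
if p is not None: print(rel(p,po,.0385),p[2]-.0385)
cv2.imwrite('pics/w11.png',bot.read_camera('wrist')[:,:,::-1]); print(bot.current_clock())
```

```text
True [0.47716007 0.14391898 0.00907063] 0.008583864477075044
[0.47641253 0.1437253  0.03265794] 0.6012242455018463
cut pot wrist
[0.56560042 0.14865078 0.09066132] 0.7598142793108992
[-0.08931138 -0.00148895] -0.005842056550127275
53.2667
```

View pics/w11.png

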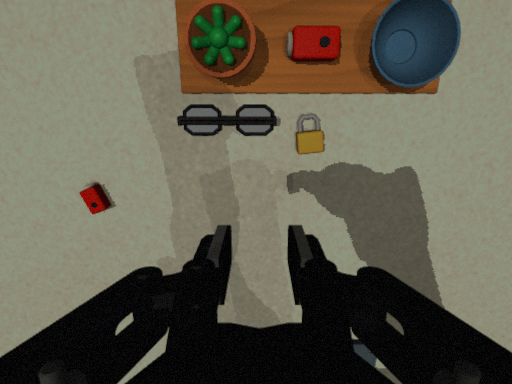

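The glasses are at (228,120), 89 mm in front of the pot, parallel and 1.5 mm off laterally. A last numeric check from the top camera comes before handing in.

Run:
```python
from h import *
bot.reach([.40,-.25,.30],quat(.0385))
for n,g,z in (('carabiner',(.681,-.068),.022),('bowl',None,0),('bike_light',(.573,.04),.006),('torch',None,0),('padlock',None,0),('tape',None,0)):
    p,e=fit(n,['top'],g,z0=z); print(n,None if p is None else p.round(4),round(e,2))
print(bot.current_clock(),bot.current_wrist_force())
print(bot.sign_off())
```

```text
carabiner [ 0.684  -0.0699 -1.5193] 0.17
bowl [ 0.5789 -0.0746  0.8998] 0.24
bike_light [0.5766 0.0369 1.5897] 1.32
torch [0.6995 0.0433 0.0514] 1.46
padlock [0.4663 0.0308 0.2247] 1.62
tape [ 0.7343 -0.2681 -0.122 ] 1.4
55.1917 [-0.59001624  0.04558881  0.44877732]
the job is handed in; nothing more can be done
None
```

I handed the job in at about 55 s: the light, tin and glasses are where you asked, within about 2 mm by camera; the carabiner went on the tin only after the tin stood there; everything is released; and the padlock, torch and tape measure still measure at their starting positions.

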